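# Park the demonstration wheel in its spring stop

### The job

Roll the steel demonstration wheel on its rim up the low plywood ramp and over the sill of the parking stop, without carrying it or letting it fall over. Press it home against the spring buffer with about 6 newtons for about a second, gently so that the buffer does not bottom out, then draw back and leave the wheel standing by itself between sill and buffer plate. Leave the other things on the bench where they are.

Things in the scene. Friction and masses are not known exactly. Their poses are not given: they have to be found in the camera images.
- wheel: steel disc, 100 mm diameter, 18 mm wide flat rim, about 0.55 kg, standing on its rim on the low end of the track. Origin at its centre; own y axis is the axle (within 0.1 rad of the track's y at the start), x and z lie in the disc; z points up at the start and turns over as it rolls. It rolls freely and tips over if it leans more than about 10 degrees.
- axle_end (a point): one end of the wheel's axle, a steel rod of 8 mm diameter and 90 mm overall through the centre; it sticks out 36 mm from each face, so that two fingers straddling the disc can push both ends from behind.
- track: fixed plywood track, 110 mm wide. Origin at bench height on its centre line; own x points up the track (the way to roll), y to the left, z up. Level start deck from x=-220 to -60 mm, 8 mm high; ramp from x=-60 to +40 mm rising to 20 mm; level landing, 20 mm high, from x=+40 to +250 mm, which carries the parking stop.
- landing (a point): top of the ramp, on the track's centre line (x=+40 mm). The parking stop is clamped beyond it, in line with the track, but how far is NOT measured and changes: feel for it. Its sill is a round steel bar across the track, 4 mm proud of the landing, with its axis 40 to 75 mm beyond this point. Behind the sill is a spring buffer in a housing 66 mm high.
- track_end (a point): far end of the landing (track x=+250 mm, 20 mm high). On the stop: the sill takes 2 to 4 N to roll over; the wheel then drops 4 mm, its axle 21 mm beyond the sill's axis, touching the buffer's black rubber plate (50 mm wide, centred at axle height). Pressed on, the buffer resists with about 2 N/mm and bottoms out 7.5 mm farther, at about 15 N; let go, it brings the wheel back against the sill.
- weight_a: bystander: brass weight with a knob, 48 mm diameter, 38 mm high; origin under its centre
- weight_b: bystander: a second brass weight of the same kind
- ring: bystander: aluminium ring lying flat, 64 mm diameter, 14 mm high
- block: bystander: light wooden block 50 x 80 x 28 mm
- driver: bystander: screwdriver lying on the bench
- jar: bystander: jar with steel cap, 60 mm diameter, 85 mm high
- mug: bystander: blue mug, 76 mm diameter, 90 mm high
Things that resemble listed ones, but are neither listed nor needed, are in the scene too. Leave any orange look-alike of the wheel alone.

How it is judged (in metres and radians):
On the way, in this order (a step that is already met when the one before it is completed fails the run):
1. the wheel has rolled half a turn on its rim on the way up the track, upright, its own z axis pointing down (angle between wheel's own z axis and vertical above 2.4 rad and x of wheel in the frame of track between -0.02 and 0.094 m), for 0.1 s.
2. the wheel stands behind the sill and the fingers press it against the buffer with 4 to 9.5 N (angle between wheel's own y axis and vertical between 1.47 and 1.67 rad and x of wheel in the frame of track above 0.0975 m and z of wheel in the frame of track between 0.067 and 0.0725 m and y of wheel in the frame of track between -0.02 and 0.02 m and contact force between the fingers and wheel between 4 and 9.5 N), for 0.5 s.
At the end, for the whole second after the job is handed in: The wheel stands free and still on its rim on the landing behind the sill (axle at x over 97.5 mm and 67 to 72.5 mm high in the track's frame), within 20 mm of the track's centre line, upright within 0.1 rad and its axle square to the track within 0.15 rad (angle between wheel's own y axis and vertical between 1.47 and 1.67 rad and x of wheel in the frame of track above 0.0975 m and z of wheel in the frame of track between 0.067 and 0.0725 m and y of wheel in the frame of track between -0.02 and 0.02 m and angle between the y axis of wheel and the y axis of track, either way round below 0.15 rad and linear speed of wheel below 0.01 m/s and angular speed of wheel below 0.2 rad/s); the robot touches nothing.
It fails at once if the wheel leans more than 20 degrees or falls over (angle between wheel's own y axis and vertical below 1.22 rad or angle between wheel's own y axis and vertical above 1.92 rad).
It fails at once if the wheel is lifted: its centre rises above 84 mm over the bench (rolling over the sill brings it to 74 mm) (z of wheel in the frame of track above 0.084 m).
It fails at once if the robot pushes the wheel with more than 16 N (the buffer bottoms out) (contact force between the arm and wheel above 16 N).
It fails at once if the fingers push the wheel with more than 16 N (the buffer bottoms out) (contact force between the fingers and wheel above 16 N).
It fails at once if another thing on the bench is moved by more than 20 mm (distance of any of weight_a, weight_b, ring, block, driver, jar, mug from where it was at the start of the episode above 0.02 m).
It also fails if it takes over 67 s, if anything falls off the work surface, if the arm or the gripper's body presses on something with over 40 N, if the wrist force passes 120 N, or if a joint passes its speed limit or range.

### The arm

A 6-joint arm with a two-finger parallel gripper is mounted at the origin on the work surface. World frame = base frame: x ahead of the robot, y to its left, z up, the work surface at z = 0. Lengths are in mm, angles in rad, forces in N, time in s.
With the tool pointing down it reaches from about 350 to 775 mm from the base axis. Payload 7.3 kg.
Tool frame: the origin (TCP) lies midway between the tips of the shut fingers; the grasp point (between the pads) lies 19 mm behind it; z points along the fingers, y is the line along which they close (so a half turn about z gives the same grasp; the last joint's range is limited). The gripper opens to 92 mm and grips with 3 to 60 N. Pads are 19 mm wide; open, the fingers measure 130 mm over their backs; the gripper's body (75 mm by 190 mm) begins 47 mm behind the grasp point.
Start: joints at [1.198, 0.342, 1.524, -0, 1.275, -0.146], TCP at [118.035, 511.579, 226.741] pointing down, gripper open.
Joint ranges: [-2.53, 2.53], [-0.77, 2.02], [0.04, 2.7], [-1, 4.14], [0.28, 2.66], [-3.11, 3.11]. Speed limits (rad/s): [2.57, 2.57, 3.14, 3.14, 3.14, 3.14].

### API

Orientations are given as a unit quaternion [w, x, y, z].
In Python, from cell import * gives the robot as it stands. The module is installed in compiled form; this text tells all that it offers.
- The arm moves only by the tool arm_command, never from a script. Its argument "steps" is a list of rows, each an object with "gripper": the closure, from 0 (fully open) to 1 (shut); "offset": the shift along the tool's x, y, z in m, a list of three; "angular": the turn, a rotation vector about the tool's x, y, z in rad, a list of three. A call has 1 to 12 rows; each row is the pose to reach, as a shift and turn from the pose commanded when the call began, along the tool's axes at that moment; what a row does not reach only later rows make up. A row lasts 1/10 s, in which the tool goes at most 50 mm and 8.59 degrees, less where a joint would pass 70% of its speed; a pose out of reach is approached as far as the arm can. A call with a gripper value outside its range is refused whole. The fingers move at their own pace and stop on an object; the grip force is fixed at half the most. Time passes only in rows, so rows that repeat a pose let the fingers close. It gives the time, the measured TCP pose, the force, the opening and the grip force at its end, in the units of the state.
- sense(): the state, without advancing time (a new reading comes with each control period).
- read_camera(name): name is "side" or "top"; returns (picture, depth): 384x512x3 uint8, blue, green, red; 384x512 float32, mm along the optical axis (not along the pixel's ray), 0 where there is no reading.
- camera_params(name): a dict with "intrinsics" (3x3 intrinsics, pixels), "rvec" (rotation vector, rad) and "tvec" (3), from world to camera coordinates, as OpenCV has them. Camera axes: x right, y down, z forward; pixel columns grow to the right and rows downward; lengths in mm; the calibration is good to about 2 mm. A picture is of the moment at which its call begins. camera_params takes no time and is no camera call.
- job_done(): hands the job in; it is judged then, once.
The state is a dict: "t": time; "q": joint angles; "dq": joint speeds; "tau": joint torques, N m; "eef_pos": TCP position; "eef_rot": TCP orientation; "ft_force": force on the tool from outside, world axes, zero at the start; "torque": the same for the moment, N m; "width": opening from 0.0 (shut) to 1.0 (fully open); "grasp_force": force on a finger pad.
Only numpy, scipy, OpenCV 4.12 (cv2) and the standard library are available. Lean on these libraries where they do the work, as an engineer would, in place of code of your own. Each camera call takes 0.05 s, during which the arm holds its last target. There are 200 camera calls.

## Working session

There is one attempt and no reset: what is moved stays moved. The work goes in short steps, Python scripts to look and compute and a tool call to move; the robot and the scene stay as the last step left them, time stands still between calls to the robot, and variables do not carry over. Pictures are saved under pics/ and viewed, at most 10 in all, crops included, and the job is handed in when it is done.

Besides the shell and the picture viewer there is one more tool, called after ">>>" as name(argument=value, ...) on one line, values as JSON. arm_command: Moves the arm, as the interface text tells. Its arguments: {"type":"object","properties":{"steps":{"type":"array","items":{"type":"object","properties":{"gripper":{"type":"number"},"offset":{"type":"array","items":{"type":"number"}},"angular":{"type":"array","items":{"type":"number"}}}}}},"required":["steps"]}

```bash
mkdir -p pics; cat > h.py <<'E'
from cell import *
import numpy as np, cv2
from scipy.spatial.transform import Rotation as R
def cam(n):
    c=camera_params(n);K=np.array(c["intrinsics"],float);r=cv2.Rodrigues(np.array(c["rvec"],float).reshape(3))[0];return K,r,np.array(c["tvec"],float).reshape(3)
def w(n,u,v,z=None,d=None):
    K,r,t=cam(n);ray=r.T@np.linalg.solve(K,[u,v,1.]);o=-r.T@t
    return o+ray*(d if d is not None else (z-o[2])/ray[2])
def px(n,p):
    K,r,t=cam(n);q=K@(r@np.array(p,float)+t);return q[:2]/q[2]
E
python3 - <<'E'
from h import *
for n in("side","top"):
    p,d=read_camera(n);cv2.imwrite(f"pics/{n}0.png",cv2.resize(p,(800,600),interpolation=cv2.INTER_CUBIC));np.save(n,d);cv2.imwrite(f"/tmp/{n}.png",p)
    K,r,t=cam(n);print(n,K.tolist(),-r.T@t)
s=sense();print(s)
E
```

```text
side [[371.06200592895186, 0.0, 261.90064968331853], [0.0, 371.06200592895186, 191.48238814464526], [0.0, 0.0, 1.0]] [386.46158138 669.83553174 705.68463139]
top [[379.45889012041096, 0.0, 259.7906642481793], [0.0, 379.45889012041096, 188.79096037854842], [0.0, 0.0, 1.0]] [ 381.23349414   33.20103603 1153.11438979]
{'t': 0.1, 'q': array([ 1.19800109e+00,  3.42652758e-01,  1.52493367e+00, -1.46103589e-05,
        1.27540056e+00, -1.46014579e-01]), 'dq': array([-6.18951351e-05, -1.54871941e-03, -1.63568283e-03,  1.53139801e-03,
       -4.87831289e-04, -2.26582687e-04]), 'tau': array([ 3.22391352e-03, -4.31998301e+01, -2.44699806e+01,  7.21334433e-02,
        5.25686529e-02, -4.24753250e-05]), 'eef_pos': array([117.89588112, 511.21152349, 226.11036124]), 'eef_rot': array([-1.72073550e-04,  1.13145358e-01,  9.93578201e-01, -6.75633823e-04]), 'ft_force': array([ 0.21466376, -0.44345473,  0.81544102]), 'torque': array([ 0.02628846, -0.02488706,  0.0035051 ]), 'grasp_force': 0.0, 'width': 0.9996234441956744}
```

View pics/top0.png

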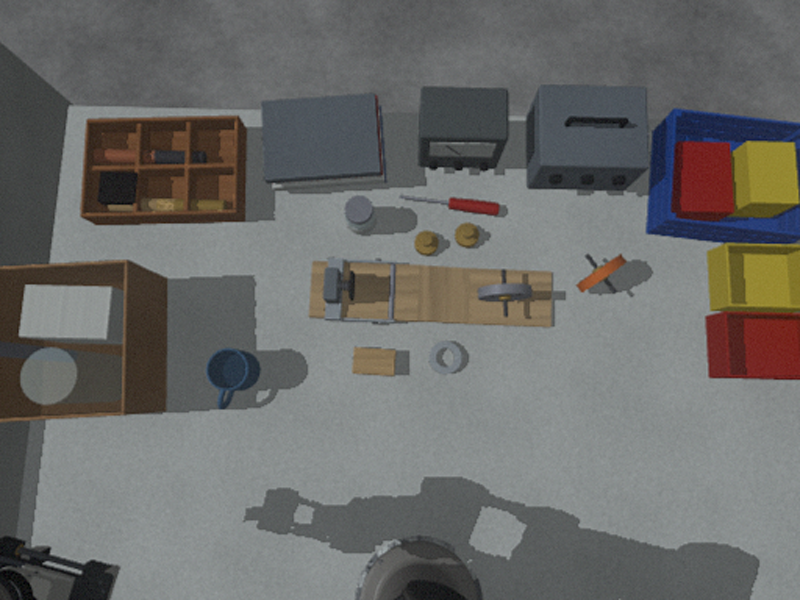

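View pics/side0.png

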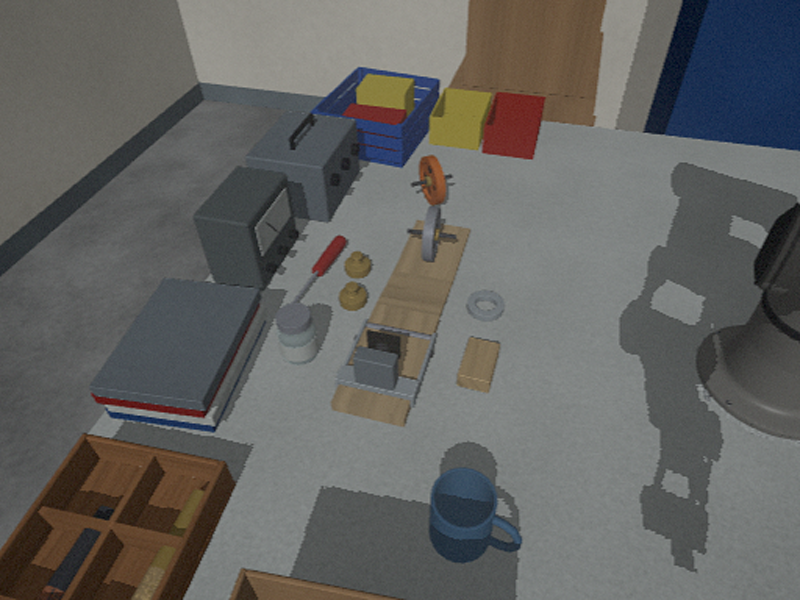

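The top picture shows the grey steel wheel standing at (505,291) on the right, low end of the track, whose outline runs from (312,290) to (552,297). Buffer housing is at (335,285), sill bar at (392,290). Candidates for the wheel are the steel disc at (505,291), the orange look-alike at (602,273) and the flat ring at (447,357). I choose the steel disc on the track and will check it in a close crop.

```bash
python3 - <<'E'
from h import *
t=cv2.imread("/tmp/top.png");c=t[150:220,190:370];cv2.imwrite("pics/tc.png",cv2.resize(c,(792,308),interpolation=cv2.INTER_CUBIC))
K,r,T=cam("top");d=np.load("top.npy")
v,u=np.mgrid[150:225,190:370];D=d[150:225,190:370]
P=np.stack([(u-K[0,2])/K[0,0]*D,(v-K[1,2])/K[1,1]*D,D],-1).reshape(-1,3);W=(P-T)@r
W=W[D.ravel()>0];np.save("W",W)
h=W[:,2]
print("bench z",np.median(h[h<5]))
for lo,hi in((5,12),(17,23)):
    s=W[(h>lo)&(h<hi)];print(lo,len(s),s[:,:2].min(0),s[:,:2].max(0))
for yb in range(-200,280,20):
    s=W[(h>4)&(abs(W[:,1]-yb)<5)]
    s2=s[s[:,2]<25]
    if len(s2)>3: print(yb,np.round([s2[:,0].min(),s2[:,0].max(),np.median(s2[:,2]),s[:,2].max()],1))
wh=W[(h>70)&(h<125)&(W[:,1]<50)];print("wheel",len(wh),wh.mean(0));q=np.polyfit(wh[:,1],wh[:,0],1);print(q, wh[:,1].min(),wh[:,1].max(),wh[:,2].max())
E
```

```text
bench z -0.8581843345069211
5 1735 [ 457.56388771 -288.30673826] [688.59648333 250.74467521]
17 1980 [ 454.92293017 -166.8025726 ] [686.28856585 227.53369043]
-200 [510.7 619.4   7.2  12.2]
-180 [513.5 619.3   7.2  96.3]
-160 [513.  621.8   7.4 108. ]
-140 [512.2 650.    7.8 110.8]
-120 [511.8 620.8   6.7 106.9]
-100 [514.4 687.9   7.3  87.9]
-80 [480.9 679.6   8.4  39.5]
-60 [458.5 686.9  10.3  19.4]
-40 [463.9 623.   12.2  19. ]
-20 [457.6 682.4  14.7  20.5]
0 [513.9 684.6  17.3  40.8]
20 [475.  684.4  18.7  25. ]
40 [514.1 623.9  19.2  23.8]
60 [454.9 673.2  19.7  30.4]
80 [457.2 627.5  19.3  30.5]
100 [507.6 652.9  19.2  30. ]
120 [456.2 630.   18.9  30.7]
140 [511.1 680.7  18.9  94.1]
160 [477.6 626.1  19.3  80.7]
200 [504.  656.8  19.3  24.8]
220 [509.5 625.7  19.3  25.4]
240 [472.5 672.    5.4   6.6]
wheel 231 [ 565.90891896 -139.8730122    96.89705055]
[-5.57402515e-02  5.58112362e+02] -188.87568961272112 -97.35819385747662 110.79386883000083
```

View pics/tc.png

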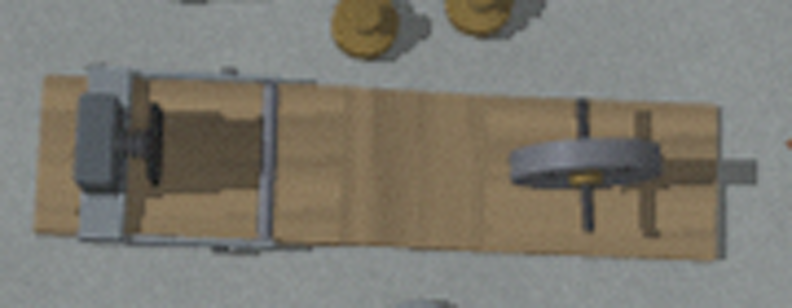

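The crop shows the grey steel disc with its axle ends at crop (583,100) and (589,232). The sill bar runs from (270,84) to (266,241), the rubber plate is at (155,145), and the track corners are (44,76), (35,235), (720,105) and (715,260). This is the right wheel.

```bash
python3 - <<'E'
from h import *
f=lambda u,v,z:w("top",190+u/4.4-.4,150+v/4.4-.4,z)
A=[f(44,76,20),f(35,235,20),f(720,105,8),f(715,260,8)]
for a in A: print(np.round(a,1), end=' ')
hi=(A[0]+A[1])/2;lo=(A[2]+A[3])/2;x=(hi-lo)[:2];L=np.linalg.norm(x);x/=L;y=np.array([-x[1],x[0]])
print("\nL",L,"yaw",np.arctan2(x[1],x[0]))
# origin from both ends
o=((lo[:2]+x*220)+(hi[:2]-x*250))/2;print("o",o,"x",x)
loc=lambda p:np.round([(p[:2]-o)@x,(p[:2]-o)@y,p[2]],1)
for n,p in dict(ax1=f(583,100,58),ax2=f(589,232,58),s1=f(270,84,22),s2=f(266,241,22),plate=f(160,145,70),wa=f(362,25,20),wb=f(480,10,20)).items(): print(n,np.round(p,1),loc(p))
W=np.load("W.npy");h=W[:,2];l=np.c_[(W[:,:2]-o)@x,(W[:,:2]-o)@y,h]
m=(l[:,2]>60)&(l[:,0]<-30)&(abs(l[:,1])<60);s=l[m];k=np.polyfit(s[:,0],s[:,1],1);print("disc",len(s),s.min(0),s.max(0),k,np.median(s[:,1]))
for c in range(-200,-90,10):
    q=s[abs(s[:,0]-c)<5]
    if len(q)>2: print(c,q[:,1].min(),q[:,1].max(),q[:,2].max())
# stop structure heights
for c in range(60,230,6):
    q=l[(abs(l[:,0]-c)<3)&(abs(l[:,1])<75)]
    e=q[q[:,2]>23]
    if len(e): print(c,len(e),np.round([e[:,2].max(),e[:,1].min(),e[:,1].max()],1))
E
```

```text
[624.8 224.2  20. ] [513.8 224.7  20. ] [ 619.  -247.1    8. ] [ 510.  -242.3    8. ] 
L 469.2373465837987 yaw 1.5605189744140575
o [566.73410492 -25.11528195] x [0.01027717 0.99994719]
ax1 [ 609.6 -143.4   58. ] [-117.8  -44.1   58. ]
ax2 [ 520.8 -147.3   58. ] [-122.7   44.7   58. ]
s1 [622.8  67.3  22. ] [ 93.  -55.1  22. ]
s2 [513.5  66.8  22. ] [91.3 54.2 22. ]
plate [569.7 137.1  70. ] [162.2  -1.3  70. ]
wa [666.9   4.5  20. ] [ 30.6 -99.8  20. ]
wb [679.8 -77.6  20. ] [ -51.3 -113.6   20. ]
disc 291 [-163.86923407  -43.89227249   60.10128495] [-69.69461347  41.22980824 110.79386883] [0.04939901 6.1822641 ] 1.3845027868607531
-160 -13.154509574079801 5.5188696041671115 91.89133997137891
-150 -12.577266664872218 6.028127326605457 99.33795503988483
-140 -11.548566670472985 6.366040554870856 107.06427064154454
-130 -10.568705288282509 9.857657433122531 108.86399318253399
-120 -38.010377622144084 41.22980824226718 110.79386883000083
-110 -43.89227248905508 12.173845705779494 110.56678029179456
-100 -9.301552169697182 9.132381157470467 106.89404784631301
60 4 [ 23.7 -54.9  52. ]
66 4 [ 23.8 -42.4  31.3]
72 1 [ 23.  -42.2 -42.2]
78 2 [ 23.3 -51.3 -23.4]
84 2 [ 26.8 -53.5 -44.9]
90 28 [ 27.5 -60.1  56.5]
96 26 [ 27.  -56.6  56.4]
102 4 [ 27.1 -59.6  54.1]
108 5 [ 25.  -59.7  53.8]
114 5 [ 27.6 -62.   57.1]
120 8 [ 26.9 -62.   60.3]
126 8 [ 27.7 -61.9  60.4]
132 9 [ 27.5 -61.6  57.7]
138 10 [ 27.3 -61.4  58. ]
144 10 [ 26.8 -60.9  58. ]
150 10 [ 27.6 -60.2  55.4]
156 9 [ 27.2 -60.9  55.7]
162 46 [ 94.1 -60.5  56.4]
168 36 [ 92.5 -59.8  56.3]
174 17 [ 78.9 -60.1  56.7]
180 16 [ 78.6 -59.3  56.7]
186 28 [ 80.7 -59.   56.9]
192 125 [ 91.  -60.6  57.3]
198 81 [ 89.8 -60.3  57.1]
204 79 [ 89.  -60.7  57.7]
210 82 [ 89.2 -59.8  57.9]
216 60 [ 88.8 -61.7  55.6]
222 3 [ 24.8 -46.2  55. ]
228 1 [ 23.4 -45.9 -45.9]
```

>>> arm_command(steps=[{"gripper":0.52,"offset":[-0.429,-0.251,0],"angular":[0,0,1.354]},{"gripper":0.52,"offset":[-0.429,-0.251,0],"angular":[0,0,1.354]},{"gripper":0.52,"offset":[-0.429,-0.251,0],"angular":[0,0,1.354]},{"gripper":0.52,"offset":[-0.429,-0.251,0],"angular":[0,0,1.354]},{"gripper":0.52,"offset":[-0.429,-0.251,0],"angular":[0,0,1.354]},{"gripper":0.52,"offset":[-0.429,-0.251,0],"angular":[0,0,1.354]},{"gripper":0.52,"offset":[-0.429,-0.251,0],"angular":[0,0,1.354]},{"gripper":0.52,"offset":[-0.429,-0.251,0],"angular":[0,0,1.354]},{"gripper":0.52,"offset":[-0.429,-0.251,0],"angular":[0,0,1.354]},{"gripper":0.52,"offset":[-0.429,-0.251,0],"angular":[0,0,1.354]},{"gripper":0.52,"offset":[-0.429,-0.251,0],"angular":[0,0,1.354]},{"gripper":0.52,"offset":[-0.429,-0.251,0],"angular":[0,0,1.354]}])

```text
t: 1.3
eef_pos: [479.6, 169.8, 226.0]
eef_rot: [-0.001, 0.711, 0.703, -0.001]
ft_force: [0.2, -0.1, -0.5]
width: 0.477
grasp_force: 0.0
```

>>> arm_command(steps=[{"gripper":0.52,"offset":[-0.349,0.0885,0]},{"gripper":0.52,"offset":[-0.349,0.0885,0]},{"gripper":0.52,"offset":[-0.349,0.0885,0]},{"gripper":0.52,"offset":[-0.349,0.0885,0]},{"gripper":0.52,"offset":[-0.349,0.0885,0]},{"gripper":0.52,"offset":[-0.349,0.0885,0]},{"gripper":0.52,"offset":[-0.349,0.0885,0]},{"gripper":0.52,"offset":[-0.349,0.0885,0]},{"gripper":0.52,"offset":[-0.349,0.0885,0.076]},{"gripper":0.52,"offset":[-0.349,0.0885,0.076]},{"gripper":0.52,"offset":[-0.349,0.0885,0.076]},{"gripper":0.52,"offset":[-0.349,0.0885,0.076]}])

```text
validation failed for argument at $.st...
```

```bash
python3 - <<'E'
from h import *
s=sense();print(s["eef_pos"],s["ft_force"])
p,d=read_camera("side");a=p[90:190,210:330];cv2.imwrite("pics/s1.png",cv2.resize(a,(720,600),interpolation=cv2.INTER_CUBIC))
for q in([565,-180,150],[609,-144,57],[521,-148,57],[567,-145,107]): print((px("side",q)-[210,90])*6)
E
```

```text
[479.58002087 169.81699368 225.99570688] [ 0.19453216 -0.13852654 -0.50984836]
[421.31891208 148.57098168]
[308.12204095 344.66373105]
[491.74314188 368.65397798]
[397.0336516  270.03798096]
```

View pics/s1.png

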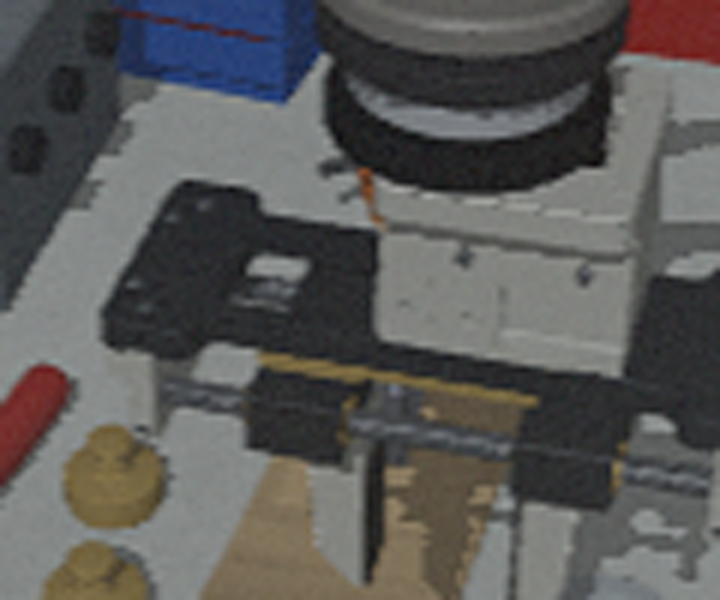

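The move was refused, so the picture only shows the gripper hanging in front of the wheel at its previous place. I'll resend the move with full rows and rounder numbers.

>>> arm_command(steps=[{"gripper":0.52,"offset":[-0.349,0.088,0],"angular":[0,0,0]},{"gripper":0.52,"offset":[-0.349,0.088,0],"angular":[0,0,0]},{"gripper":0.52,"offset":[-0.349,0.088,0],"angular":[0,0,0]},{"gripper":0.52,"offset":[-0.349,0.088,0],"angular":[0,0,0]},{"gripper":0.52,"offset":[-0.349,0.088,0],"angular":[0,0,0]},{"gripper":0.52,"offset":[-0.349,0.088,0],"angular":[0,0,0]},{"gripper":0.52,"offset":[-0.349,0.088,0],"angular":[0,0,0]},{"gripper":0.52,"offset":[-0.349,0.088,0],"angular":[0,0,0]},{"gripper":0.52,"offset":[-0.349,0.088,0.076],"angular":[0,0,0]},{"gripper":0.52,"offset":[-0.349,0.088,0.076],"angular":[0,0,0]},{"gripper":0.52,"offset":[-0.349,0.088,0.076],"angular":[0,0,0]},{"gripper":0.52,"offset":[-0.349,0.088,0.076],"angular":[0,0,0]}])

```text
t: 2.55
eef_pos: [564.5, -177.7, 151.5]
eef_rot: [-0.0, 0.71, 0.704, 0.0]
ft_force: [0.2, 0.2, 0.6]
width: 0.479
grasp_force: 0.0
```

```bash
python3 - <<'E'
from h import *
s=sense();print(s["eef_pos"],s["ft_force"])
p,d=read_camera("side");a=p[90:190,210:330];cv2.imwrite("pics/s2.png",cv2.resize(a,(720,600),interpolation=cv2.INTER_CUBIC))
for q in([565,-180,150],[609,-144,57],[521,-148,57],[567,-145,107]): print((px("side",q)-[210,90])*6)
E
```

```text
[ 564.45641628 -177.74203556  151.51044943] [0.21332714 0.18798982 0.61435778]
[421.31891208 148.57098168]
[308.12204095 344.66373105]
[491.74314188 368.65397798]
[397.0336516  270.03798096]
```

View pics/s2.png

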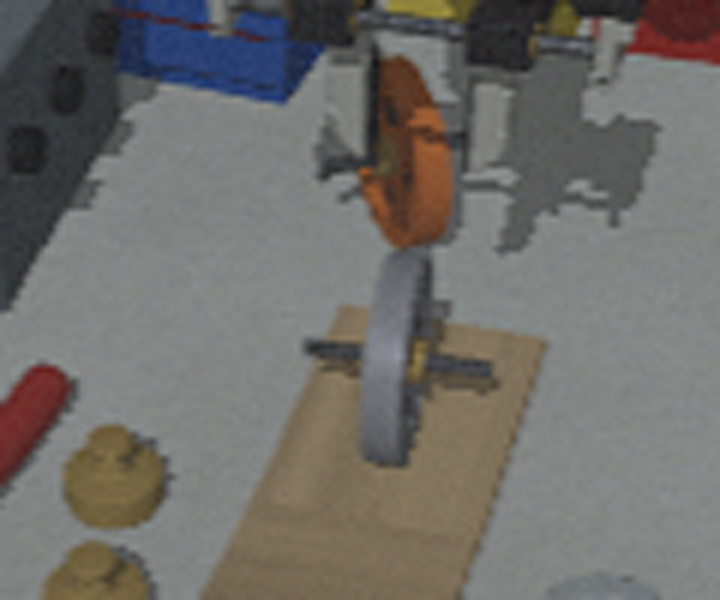

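The crop shows the wheel upright, axle ends at (308,347) and (492,375), matching prediction; finger tips at about (355,150) and (490,165) straddle the disc. Descending.

>>> arm_command(steps=[{"gripper":0.52,"offset":[-0.002,0,0.03],"angular":[0,0,0]},{"gripper":0.52,"offset":[-0.002,0,0.06],"angular":[0,0,0]},{"gripper":0.52,"offset":[-0.002,0,0.08],"angular":[0,0,0]},{"gripper":0.52,"offset":[-0.002,0,0.09],"angular":[0,0,0]},{"gripper":0.52,"offset":[-0.002,0,0.099],"angular":[0,0,0]},{"gripper":0.52,"offset":[-0.002,0,0.099],"angular":[0,0,0]},{"gripper":0.52,"offset":[-0.002,0,0.099],"angular":[0,0,0]}])

```text
t: 3.3
eef_pos: [564.9, -181.5, 52.9]
eef_rot: [0.001, 0.711, 0.704, 0.0]
ft_force: [1.0, -0.6, 0.4]
width: 0.479
grasp_force: 0.0
```

```bash
cat > tr.py <<'E'
from h import *
s=sense();o=np.array([566.73,-25.1]);a=1.5605;x=np.array([np.cos(a),np.sin(a)]);y=np.array([-x[1],x[0]])
p=s["eef_pos"];print("t",s["t"],"track",np.round([(p[:2]-o)@x,(p[:2]-o)@y,p[2]],2),"F",np.round(s["ft_force"],2))
E
python3 tr.py
```

```text
t 3.3 track [-156.41    0.24   52.89] F [ 1.03 -0.63  0.45]
```

>>> arm_command(steps=[{"gripper":0.52,"offset":[0.008,0,0],"angular":[0,0,0]},{"gripper":0.52,"offset":[0.015,0,0],"angular":[0,0,0]},{"gripper":0.52,"offset":[0.017,0,0],"angular":[0,0,0]},{"gripper":0.52,"offset":[0.018,0,0],"angular":[0,0,0]},{"gripper":0.52,"offset":[0.019,0,0],"angular":[0,0,0]},{"gripper":0.52,"offset":[0.02,0,0],"angular":[0,0,0]},{"gripper":0.52,"offset":[0.021,0,0],"angular":[0,0,0]},{"gripper":0.52,"offset":[0.022,0,0],"angular":[0,0,0]},{"gripper":0.52,"offset":[0.023,0,0],"angular":[0,0,0]},{"gripper":0.52,"offset":[0.024,0,0],"angular":[0,0,0]},{"gripper":0.52,"offset":[0.026,0,0],"angular":[0,0,0]},{"gripper":0.52,"offset":[0.028,0,0],"angular":[0,0,0]}])

```text
t: 4.5
eef_pos: [564.4, -153.2, 51.7]
eef_rot: [-0.0, 0.711, 0.704, 0.0]
ft_force: [-0.2, -0.3, 0.1]
width: 0.481
grasp_force: 0.0
```

```bash
cat > whl.py <<'E'
from h import *
import sys
# wheel pose from side-camera depth: cloud of disc region near track, in track frame
o=np.array([566.73,-25.1]);a=1.5605;x=np.array([np.cos(a),np.sin(a)]);y=np.array([-x[1],x[0]])
for n in("side","top"):
    p,d=read_camera(n);cv2.imwrite(f"/tmp/{n}.png",p)
    K,r,T=cam(n);v,u=np.mgrid[:384,:512]
    P=np.stack([(u-K[0,2])/K[0,0]*d,(v-K[1,2])/K[1,1]*d,d],-1).reshape(-1,3);W=((P-T)@r)[d.ravel()>0]
    l=np.c_[(W[:,:2]-o)@x,(W[:,:2]-o)@y,W[:,2]]
    c=float(sys.argv[1]);zc=float(sys.argv[2])
    m=(abs(l[:,0]-c)<60)&(abs(l[:,1])<17)&(l[:,2]>zc-42)&(l[:,2]<zc+53);s=l[m]
    if len(s)>20: print(n,len(s),"xmin/max",np.round(np.percentile(s[:,0],[1,99]),1),"y",np.round(np.percentile(s[:,1],[2,50,98]),1),"zmax",s[:,2].max().round(1),"slope",np.round(np.polyfit(s[:,0],s[:,1],1),3))
E
python3 tr.py; python3 whl.py -118 58
```

```text
t 4.5 track [-128.09    1.04   51.69] F [-0.16 -0.26  0.11]
side 347 xmin/max [-148.3  -59.4] y [-8.7  2.9 11.6] zmax 108.3 slope [-0.019  0.307]
top 74 xmin/max [-80.7 -58.4] y [-6.7  5.  11.3] zmax 98.1 slope [-0.067 -0.408]
```

>>> arm_command(steps=[{"gripper":0.52,"offset":[0.002,0,0],"angular":[0,0,0]},{"gripper":0.52,"offset":[0.004,0,0],"angular":[0,0,0]},{"gripper":0.52,"offset":[0.007,0,0],"angular":[0,0,0]},{"gripper":0.52,"offset":[0.01,0,0],"angular":[0,0,0]},{"gripper":0.52,"offset":[0.013,0,0],"angular":[0,0,0]},{"gripper":0.52,"offset":[0.016,0,0],"angular":[0,0,0]},{"gripper":0.52,"offset":[0.019,0,0],"angular":[0,0,0]},{"gripper":0.52,"offset":[0.022,0,0],"angular":[0,0,0]},{"gripper":0.52,"offset":[0.025,0,0],"angular":[0,0,0]},{"gripper":0.52,"offset":[0.028,0,0],"angular":[0,0,0]},{"gripper":0.52,"offset":[0.031,0,0],"angular":[0,0,0]},{"gripper":0.52,"offset":[0.034,0,0],"angular":[0,0,0]}])

```text
t: 5.8
eef_pos: [564.7, -119.1, 51.7]
eef_rot: [-0.0, 0.711, 0.704, 0.0]
ft_force: [-0.5, -0.0, -0.3]
width: 0.481
grasp_force: 0.0
```

```bash
python3 tr.py; python3 whl.py -77 58; python3 -c "
from h import *
a=cv2.imread('/tmp/side.png')[110:220,205:325];cv2.imwrite('pics/s3.png',cv2.resize(a,None,fx=5,fy=5,interpolation=cv2.INTER_CUBIC))"
```

```text
t 5.8 track [-93.99   1.04  51.7 ] F [-0.49 -0.02 -0.27]
side 375 xmin/max [-119.6  -25. ] y [-7.6  4.7 12.8] zmax 109.4 slope [-0.036  1.514]
top 37 xmin/max [-34.4 -20.2] y [-8.6  5.8 12.8] zmax 89.3 slope [ -0.727 -15.833]
```

View pics/s3.png

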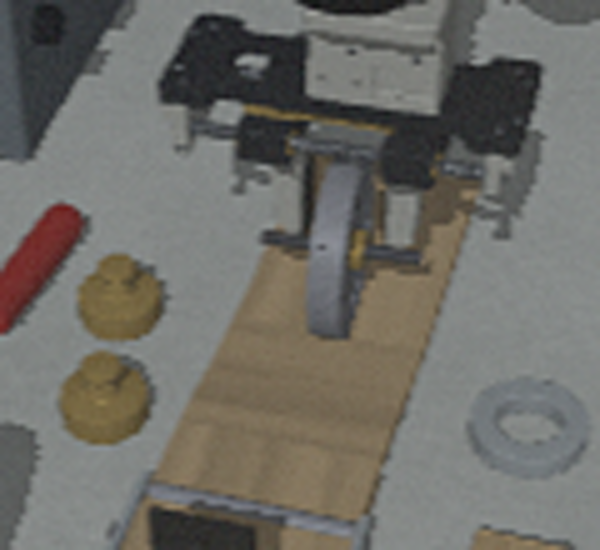

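The crop shows the wheel upright at about (335,250), its axle ends at (265,238) and (425,262), with the fingers right behind them. Continuing up the ramp.

>>> arm_command(steps=[{"gripper":0.52,"offset":[0.003,0,0],"angular":[0,0,0]},{"gripper":0.52,"offset":[0.006,0,0],"angular":[0,0,0]},{"gripper":0.52,"offset":[0.009,0,0],"angular":[0,0,0]},{"gripper":0.52,"offset":[0.012,0,0],"angular":[0,0,0]},{"gripper":0.52,"offset":[0.015,0,0],"angular":[0,0,0]},{"gripper":0.52,"offset":[0.018,0,0],"angular":[0,0,0]},{"gripper":0.52,"offset":[0.021,0,-0.001],"angular":[0,0,0]},{"gripper":0.52,"offset":[0.024,0,-0.001],"angular":[0,0,0]},{"gripper":0.52,"offset":[0.027,0,-0.001],"angular":[0,0,0]},{"gripper":0.52,"offset":[0.03,0,-0.002],"angular":[0,0,0]},{"gripper":0.52,"offset":[0.033,0,-0.002],"angular":[0,0,0]},{"gripper":0.52,"offset":[0.036,0,-0.002],"angular":[0,0,0]}])

```text
t: 7.1
eef_pos: [565.1, -83.1, 53.8]
eef_rot: [0.0, 0.711, 0.704, 0.0]
ft_force: [0.3, -1.0, 0.7]
width: 0.479
grasp_force: 0.4
```

```bash
python3 tr.py; python3 whl.py -40 60
```

```text
t 7.1 track [-57.99   1.    53.76] F [ 0.31 -0.98  0.65]
side 423 xmin/max [-88.4   8.1] y [-7.3  5.8 13.3] zmax 111.5 slope [-0.084  2.043]
```

>>> arm_command(steps=[{"gripper":0.52,"offset":[0.003,0,0],"angular":[0,0,0]},{"gripper":0.52,"offset":[0.006,0,-0.001],"angular":[0,0,0]},{"gripper":0.52,"offset":[0.009,0,-0.001],"angular":[0,0,0]},{"gripper":0.52,"offset":[0.012,0,-0.001],"angular":[0,0,0]},{"gripper":0.52,"offset":[0.015,0,-0.002],"angular":[0,0,0]},{"gripper":0.52,"offset":[0.018,0,-0.002],"angular":[0,0,0]},{"gripper":0.52,"offset":[0.021,0,-0.003],"angular":[0,0,0]},{"gripper":0.52,"offset":[0.024,0,-0.003],"angular":[0,0,0]},{"gripper":0.52,"offset":[0.027,0,-0.003],"angular":[0,0,0]},{"gripper":0.52,"offset":[0.03,0,-0.004],"angular":[0,0,0]},{"gripper":0.52,"offset":[0.033,0,-0.004],"angular":[0,0,0]},{"gripper":0.52,"offset":[0.036,0,-0.004],"angular":[0,0,0]}])

```text
t: 8.4
eef_pos: [565.5, -47.1, 57.8]
eef_rot: [0.0, 0.711, 0.704, 0.0]
ft_force: [0.4, -1.0, 0.9]
width: 0.478
grasp_force: 0.4
```

```bash
python3 tr.py; python3 whl.py -5 64;python3 -c "
from h import *
a=cv2.imread('/tmp/side.png')[120:240,205:325];cv2.imwrite('pics/s4.png',cv2.resize(a,None,fx=5,fy=5,interpolation=cv2.INTER_CUBIC))"
```

```text
t 8.4 track [-22.     1.02  57.78] F [ 0.41 -1.01  0.88]
side 445 xmin/max [-46.5  45. ] y [-7.5  5.7 13.3] zmax 115.2 slope [-0.086  5.11 ]
top 27 xmin/max [13.8 24. ] y [-5.8  4.4 11. ] zmax 111.8 slope [-0.196  7.46 ]
```

View pics/s4.png

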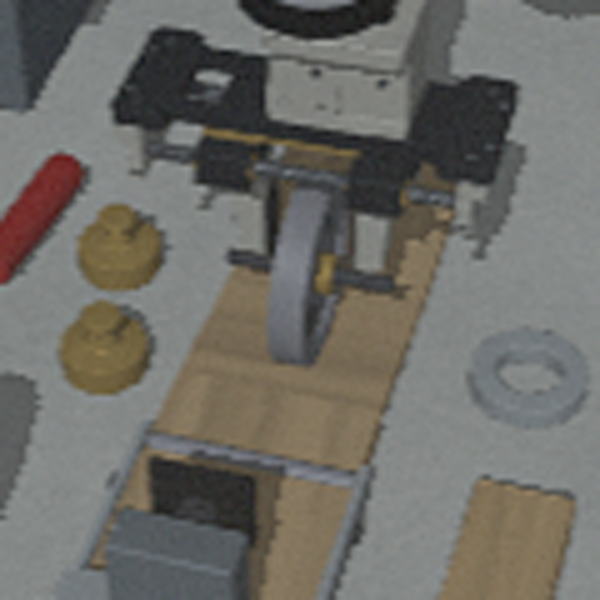

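The crop shows the wheel upright on the ramp at (300,270), its axle ends at (232,257) and (403,290). I'll check its yaw from those, then go on.

```bash
python3 -c "
from h import *
o=np.array([566.73,-25.1]);a=1.5605;x=np.array([np.cos(a),np.sin(a)]);y=np.array([-x[1],x[0]])
for u,v in((232,257),(403,290)):
    p=w('side',205+u/5-.4,120+v/5-.4,64);print((p[:2]-o)@x,(p[:2]-o)@y)"
```

```text
-5.60597806927579 -40.107109982327046
-4.060176527366334 52.22970555885304
```

>>> arm_command(steps=[{"gripper":0.52,"offset":[0.003,0,0],"angular":[0,0,0]},{"gripper":0.52,"offset":[0.006,0,-0.001],"angular":[0,0,0]},{"gripper":0.52,"offset":[0.009,0,-0.001],"angular":[0,0,0]},{"gripper":0.52,"offset":[0.012,0,-0.001],"angular":[0,0,0]},{"gripper":0.52,"offset":[0.015,0,-0.002],"angular":[0,0,0]},{"gripper":0.52,"offset":[0.018,0,-0.002],"angular":[0,0,0]},{"gripper":0.52,"offset":[0.021,0,-0.003],"angular":[0,0,0]},{"gripper":0.52,"offset":[0.024,0,-0.003],"angular":[0,0,0]},{"gripper":0.52,"offset":[0.027,0,-0.003],"angular":[0,0,0]},{"gripper":0.52,"offset":[0.03,0,-0.004],"angular":[0,0,0]},{"gripper":0.52,"offset":[0.033,0,-0.004],"angular":[0,0,0]},{"gripper":0.52,"offset":[0.036,0,-0.004],"angular":[0,0,0]}])

```text
t: 9.7
eef_pos: [565.9, -11.1, 61.8]
eef_rot: [0.0, 0.711, 0.704, 0.0]
ft_force: [-0.7, -1.2, -0.2]
width: 0.479
grasp_force: 0.4
```

```bash
python3 tr.py; python3 whl.py 31 69
```

```text
t 9.7 track [14.02  1.02 61.79] F [-0.74 -1.18 -0.16]
side 468 xmin/max [-12.3  80.2] y [-7.5  5.8 13.5] zmax 120.6 slope [-0.086  8.338]
top 63 xmin/max [54.1 70.2] y [-5.8  7.  11.5] zmax 114.8 slope [-0.069  9.182]
```

>>> arm_command(steps=[{"gripper":0.52,"offset":[0.003,0,0],"angular":[0,0,0]},{"gripper":0.52,"offset":[0.006,0,-0.001],"angular":[0,0,0]},{"gripper":0.52,"offset":[0.009,0,-0.001],"angular":[0,0,0]},{"gripper":0.52,"offset":[0.012,0,-0.001],"angular":[0,0,0]},{"gripper":0.52,"offset":[0.014,0,-0.002],"angular":[0,0,0]},{"gripper":0.52,"offset":[0.016,0,-0.002],"angular":[0,0,0]},{"gripper":0.52,"offset":[0.018,0,-0.002],"angular":[0,0,0]},{"gripper":0.52,"offset":[0.02,0,-0.002],"angular":[0,0,0]},{"gripper":0.52,"offset":[0.022,0,-0.002],"angular":[0,0,0]},{"gripper":0.52,"offset":[0.024,0,-0.002],"angular":[0,0,0]},{"gripper":0.52,"offset":[0.026,0,-0.002],"angular":[0,0,0]},{"gripper":0.52,"offset":[0.028,0,-0.002],"angular":[0,0,0]}])

```text
t: 11.0
eef_pos: [566.1, 16.8, 63.7]
eef_rot: [-0.0, 0.711, 0.704, 0.0]
ft_force: [1.5, 0.1, 0.1]
width: 0.481
grasp_force: 0.0
```

```bash
python3 tr.py; python3 whl.py 60 70
```

```text
t 11.0 track [41.89  1.08 63.72] F [1.52 0.12 0.09]
side 487 xmin/max [ 17.4 108.2] y [-7.1  5.8 13.6] zmax 121.4 slope [-0.081 10.502]
top 78 xmin/max [ 85.4 106.4] y [-6.3  7.2 11.5] zmax 113.3 slope [-1.000e-03  5.215e+00]
```

>>> arm_command(steps=[{"gripper":0.52,"offset":[0.002,0,0],"angular":[0,0,0]},{"gripper":0.52,"offset":[0.004,0,0],"angular":[0,0,0]},{"gripper":0.52,"offset":[0.006,0,0],"angular":[0,0,0]},{"gripper":0.52,"offset":[0.008,0,0],"angular":[0,0,0]},{"gripper":0.52,"offset":[0.01,0,0],"angular":[0,0,0]},{"gripper":0.52,"offset":[0.011,0,0],"angular":[0,0,0]},{"gripper":0.52,"offset":[0.012,0,0],"angular":[0,0,0]},{"gripper":0.52,"offset":[0.013,0,-0.001],"angular":[0,0,0]},{"gripper":0.52,"offset":[0.014,0,-0.001],"angular":[0,0,0]},{"gripper":0.52,"offset":[0.015,0,-0.001],"angular":[0,0,0]},{"gripper":0.52,"offset":[0.016,0,-0.001],"angular":[0,0,0]},{"gripper":0.52,"offset":[0.017,0,-0.001],"angular":[0,0,0]}])

```text
t: 12.3
eef_pos: [566.5, 33.5, 64.9]
eef_rot: [0.0, 0.711, 0.704, 0.0]
ft_force: [-0.4, -1.9, 2.1]
width: 0.478
grasp_force: 1.2
```

```bash
python3 tr.py; python3 whl.py 75 70
```

```text
t 12.3 track [58.63  0.86 64.93] F [-0.4  -1.9   2.11]
side 511 xmin/max [ 34.4 125.3] y [-7.6  5.8 13.6] zmax 122.2 slope [-0.082 11.831]
top 67 xmin/max [104.9 123.6] y [-6.4  6.6 11.3] zmax 113.8 slope [0.02  2.596]
```

>>> arm_command(steps=[{"gripper":0.52,"offset":[0.001,0,0],"angular":[0,0,0]},{"gripper":0.52,"offset":[0.002,0,0],"angular":[0,0,0]},{"gripper":0.52,"offset":[0.003,0,0],"angular":[0,0,0]},{"gripper":0.52,"offset":[0.004,0,-0.001],"angular":[0,0,0]},{"gripper":0.52,"offset":[0.005,0,-0.001],"angular":[0,0,0]},{"gripper":0.52,"offset":[0.006,0,-0.001],"angular":[0,0,0]},{"gripper":0.52,"offset":[0.007,0,-0.002],"angular":[0,0,0]},{"gripper":0.52,"offset":[0.008,0,-0.002],"angular":[0,0,0]},{"gripper":0.52,"offset":[0.009,0,-0.002],"angular":[0,0,0]},{"gripper":0.52,"offset":[0.01,0,-0.003],"angular":[0,0,0]},{"gripper":0.52,"offset":[0.011,0,-0.003],"angular":[0,0,0]},{"gripper":0.52,"offset":[0.012,0,-0.003],"angular":[0,0,0]}])

```text
t: 13.6
eef_pos: [566.4, 45.8, 67.8]
eef_rot: [-0.0, 0.711, 0.704, 0.0]
ft_force: [0.1, -0.2, -0.2]
width: 0.479
grasp_force: 0.3
```

```bash
python3 tr.py; python3 whl.py 90 70
```

```text
t 13.6 track [70.9   1.07 67.78] F [ 0.15 -0.21 -0.16]
side 495 xmin/max [ 47.2 137.7] y [-7.3  6.  13.8] zmax 122.9 slope [-0.081 12.998]
top 64 xmin/max [118.7 138.4] y [-5.9  6.7 11.6] zmax 115.0 slope [-0.033  9.179]
```

Near the sill's crest. Creeping over it at 1 mm per row.

>>> arm_command(steps=[{"gripper":0.52,"offset":[0.001,0,0],"angular":[0,0,0]},{"gripper":0.52,"offset":[0.002,0,0],"angular":[0,0,0]},{"gripper":0.52,"offset":[0.003,0,0],"angular":[0,0,0]},{"gripper":0.52,"offset":[0.004,0,0],"angular":[0,0,0]},{"gripper":0.52,"offset":[0.005,0,0],"angular":[0,0,0]},{"gripper":0.52,"offset":[0.006,0,0],"angular":[0,0,0]},{"gripper":0.52,"offset":[0.007,0,0],"angular":[0,0,0]},{"gripper":0.52,"offset":[0.008,0,0],"angular":[0,0,0]},{"gripper":0.52,"offset":[0.009,0,0],"angular":[0,0,0]},{"gripper":0.52,"offset":[0.01,0,0],"angular":[0,0,0]},{"gripper":0.52,"offset":[0.011,0,0.001],"angular":[0,0,0]},{"gripper":0.52,"offset":[0.012,0,0.002],"angular":[0,0,0]}])

```text
t: 14.9
eef_pos: [566.5, 57.8, 65.7]
eef_rot: [0.0, 0.711, 0.704, 0.0]
ft_force: [-0.4, 0.6, 0.7]
width: 0.477
grasp_force: 0.0
```

```bash
python3 tr.py; python3 whl.py 108 70
```

```text
t 14.9 track [82.86  1.07 65.67] F [-0.44  0.57  0.67]
side 561 xmin/max [ 67.  167.9] y [-13.9   5.9  14.7] zmax 120.9 slope [-0.073 13.286]
top 96 xmin/max [132.3 160.6] y [-6.1  6.9 11.5] zmax 118.6 slope [ 0.075 -5.862]
```

The wheel has dropped behind the sill. Closing in on the axle and feeling for the buffer.

>>> arm_command(steps=[{"gripper":0.52,"offset":[0.002,0,0.001],"angular":[0,0,0]},{"gripper":0.52,"offset":[0.004,0,0.001],"angular":[0,0,0]},{"gripper":0.52,"offset":[0.006,0,0.002],"angular":[0,0,0]},{"gripper":0.52,"offset":[0.008,0,0.002],"angular":[0,0,0]},{"gripper":0.52,"offset":[0.009,0,0.002],"angular":[0,0,0]},{"gripper":0.52,"offset":[0.01,0,0.002],"angular":[0,0,0]},{"gripper":0.52,"offset":[0.011,0,0.002],"angular":[0,0,0]},{"gripper":0.52,"offset":[0.012,0,0.002],"angular":[0,0,0]},{"gripper":0.52,"offset":[0.012,0,0.002],"angular":[0,0,0]}])

```text
t: 15.9
eef_pos: [566.6, 69.8, 63.7]
eef_rot: [-0.0, 0.711, 0.704, 0.0]
ft_force: [-0.7, 0.1, -0.4]
width: 0.484
grasp_force: 0.0
```

```bash
python3 tr.py; python3 whl.py 113 70
```

```text
t 15.9 track [94.89  1.09 63.73] F [-0.73  0.06 -0.43]
side 559 xmin/max [ 73.2 171.9] y [-14.2   5.8  15.1] zmax 121.7 slope [-0.081 14.441]
top 86 xmin/max [ 66.4 172.8] y [-8.2  3.9 15.3] zmax 111.8 slope [ 0.031 -1.236]
```

>>> arm_command(steps=[{"gripper":0.52,"offset":[0.001,0,0],"angular":[0,0,0]},{"gripper":0.52,"offset":[0.001,0,0],"angular":[0,0,0]},{"gripper":0.52,"offset":[0.002,0,0],"angular":[0,0,0]},{"gripper":0.52,"offset":[0.002,0,0],"angular":[0,0,0]},{"gripper":0.52,"offset":[0.003,0,0],"angular":[0,0,0]},{"gripper":0.52,"offset":[0.003,0,0],"angular":[0,0,0]}])

```text
t: 16.6
eef_pos: [566.7, 72.2, 63.8]
eef_rot: [0.0, 0.711, 0.704, -0.0]
ft_force: [0.3, -4.3, 0.6]
width: 0.476
grasp_force: 2.0
```

```bash
python3 tr.py; python3 whl.py 113 70
```

```text
t 16.6 track [97.34  1.02 63.8 ] F [ 0.3  -4.28  0.59]
side 544 xmin/max [ 73.9 172.1] y [-14.7   5.8  15. ] zmax 121.0 slope [-0.083 14.757]
top 74 xmin/max [ 66.4 169.5] y [-7.9  3.4 14.9] zmax 107.6 slope [ 0.062 -5.914]
```

>>> arm_command(steps=[{"gripper":0.52,"offset":[0.001,0,0],"angular":[0,0,0]},{"gripper":0.52,"offset":[0.001,0,0],"angular":[0,0,0]},{"gripper":0.52,"offset":[0.001,0,0],"angular":[0,0,0]},{"gripper":0.52,"offset":[0.001,0,0],"angular":[0,0,0]},{"gripper":0.52,"offset":[0.001,0,0],"angular":[0,0,0]}])

```text
t: 17.2
eef_pos: [566.7, 73.1, 63.8]
eef_rot: [0.0, 0.711, 0.704, -0.0]
ft_force: [-0.5, -6.0, 1.1]
width: 0.478
grasp_force: 2.9
```

```bash
python3 tr.py
```

```text
t 17.2 track [98.17  1.04 63.83] F [-0.5 -6.   1.1]
```

6.0 N. Holding for one more second to be sure of it.

>>> arm_command(steps=[{"gripper":0.52,"offset":[0,0,0],"angular":[0,0,0]},{"gripper":0.52,"offset":[0,0,0],"angular":[0,0,0]},{"gripper":0.52,"offset":[0,0,0],"angular":[0,0,0]},{"gripper":0.52,"offset":[0,0,0],"angular":[0,0,0]},{"gripper":0.52,"offset":[0,0,0],"angular":[0,0,0]},{"gripper":0.52,"offset":[0,0,0],"angular":[0,0,0]},{"gripper":0.52,"offset":[0,0,0],"angular":[0,0,0]},{"gripper":0.52,"offset":[0,0,0],"angular":[0,0,0]}])

```text
t: 18.0
eef_pos: [566.7, 73.1, 63.8]
eef_rot: [0.0, 0.711, 0.704, -0.0]
ft_force: [-0.8, -5.7, 1.6]
width: 0.48
grasp_force: 2.9
```

>>> arm_command(steps=[{"gripper":0.52,"offset":[-0.001,0,0],"angular":[0,0,0]},{"gripper":0.52,"offset":[-0.002,0,0],"angular":[0,0,0]},{"gripper":0.52,"offset":[-0.003,0,0],"angular":[0,0,0]},{"gripper":0.52,"offset":[-0.004,0,0],"angular":[0,0,0]},{"gripper":0.52,"offset":[-0.005,0,0],"angular":[0,0,0]},{"gripper":0.52,"offset":[-0.007,0,0],"angular":[0,0,0]},{"gripper":0.52,"offset":[-0.01,0,0],"angular":[0,0,0]},{"gripper":0.52,"offset":[-0.014,0,0],"angular":[0,0,0]},{"gripper":0.52,"offset":[-0.018,0,0],"angular":[0,0,0]},{"gripper":0.52,"offset":[-0.022,0,0],"angular":[0,0,0]},{"gripper":0.52,"offset":[-0.025,0,0],"angular":[0,0,0]},{"gripper":0.52,"offset":[-0.025,0,0],"angular":[0,0,0]}])

```text
t: 19.2
eef_pos: [566.5, 48.2, 63.7]
eef_rot: [0.0, 0.711, 0.703, 0.0]
ft_force: [-0.3, 0.4, 0.6]
width: 0.478
grasp_force: 0.0
```

```bash
python3 tr.py; python3 whl.py 113 70
```

```text
t 19.2 track [73.27  1.03 63.74] F [-0.28  0.43  0.57]
side 603 xmin/max [ 66.5 171. ] y [-14.3   5.8  15.2] zmax 121.8 slope [-0.072 13.197]
top 100 xmin/max [121.2 150.1] y [-4.8  7.3 11.5] zmax 122.2 slope [ 0.076 -4.375]
```

>>> arm_command(steps=[{"gripper":0.52,"offset":[0,0,-0.01],"angular":[0,0,0]},{"gripper":0.52,"offset":[0,0,-0.03],"angular":[0,0,0]},{"gripper":0.52,"offset":[0,0,-0.05],"angular":[0,0,0]},{"gripper":0.52,"offset":[0,0,-0.075],"angular":[0,0,0]},{"gripper":0.52,"offset":[0,0,-0.1],"angular":[0,0,0]},{"gripper":0.52,"offset":[-0.04,0,-0.12],"angular":[0,0,0]},{"gripper":0.52,"offset":[-0.09,0,-0.12],"angular":[0,0,0]},{"gripper":0.52,"offset":[-0.14,0,-0.12],"angular":[0,0,0]},{"gripper":0.52,"offset":[-0.16,0,-0.12],"angular":[0,0,0]},{"gripper":0.52,"offset":[-0.16,0,-0.12],"angular":[0,0,0]}])

```text
t: 20.3
eef_pos: [564.7, -114.2, 184.4]
eef_rot: [0.001, 0.712, 0.702, 0.0]
ft_force: [0.1, 0.1, -0.1]
width: 0.482
grasp_force: 0.0
```

```bash
python3 tr.py; python3 whl.py 113 70; python3 -c "
from h import *
b=cv2.imread('/tmp/top.png');a=cv2.imread('/tmp/side.png')
f=lambda i:cv2.resize(i,(400,400),interpolation=cv2.INTER_CUBIC)
cv2.imwrite('pics/end.png',np.hstack([f(a[150:280,190:320]),f(b[120:240,185:305])]))"
```

```text
t 20.3 track [-89.16   1.06 184.43] F [ 0.05  0.09 -0.15]
side 607 xmin/max [ 66.1 171.8] y [-14.2   5.8  14.9] zmax 120.8 slope [-0.075 13.5  ]
top 390 xmin/max [ 66.2 169.3] y [-11.5   6.8  15.1] zmax 122.8 slope [-0.023  7.369]
```

View pics/end.png

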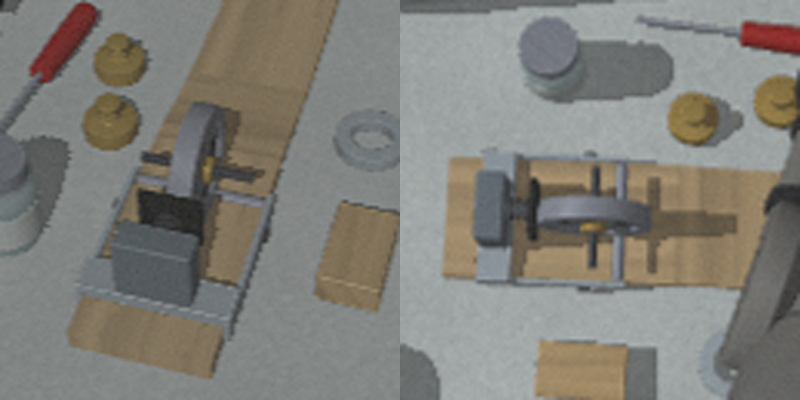

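The wheel stands upright between the sill (right pane x≈622) and the buffer plate (x≈533), with its axle at x≈595. It is square to the track, and the bystanders are in place. Handing in.

```bash
python3 -c "
from cell import *
print(job_done())"
```

```text
the job is handed in; nothing more can be done
None
```

I rolled the wheel up the ramp and over the sill, pressed it against the buffer at about 6 N for over a second, and left it standing free and upright between sill and plate. The job was handed in at about 20 s; no verdict came back.

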